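Close the draught shield and tare the balance

ROBOT

A 7-joint arm with a two-finger parallel gripper is mounted at the origin on the work surface; the furniture and walls round the work are solid. World frame = base frame: x ahead of the robot, y to its left, z up, the work surface at z = 0. Lengths are in mm, angles in rad, forces in N, time in s.
With the tool pointing down it reaches from about 400 to 850 mm from the base axis. Payload 10.4 kg.
Tool frame: the origin (TCP) lies midway between the tips of the shut fingers; the grasp point (between the pads) lies 19 mm behind it; z points along the fingers, y is the line along which they close (so a half turn about z gives the same grasp; the last joint's range is limited). The gripper opens to 85 mm and grips with 20 to 120 N. Pads are 22 mm wide; open, the fingers measure 114 mm over their backs; the gripper's body (76 mm by 85 mm) begins 54 mm behind the grasp point. The pads swing forward as they close: fully open they stand 13 mm farther back than shut.
Start: joints at [1.22, 0.332, -0.065, 1.46, 0.022, 1.35, -0.088], TCP at [201.247, -591.735, 231.338] pointing down, gripper open.
Joint ranges: [-2.6, 2.6], [-0.5, 2.12], [-1.47, 1.34], [0.16, 2.42], [-1.27, 4.41], [0.06, 2.06], [-2.6, 2.6]. Speed limits (rad/s): [2.22, 2.22, 2.79, 2.79, 3.14, 3.14, 3.14].

INTERFACE

Orientations are given as a rotation vector (axis times angle).
In Python, from plant import readout, grab_frame, env gives the robot as it stands.
- The arm moves only by the tool step_arm, never from a script. Its argument "moves" is a list of rows, each a list of 5 numbers: the shift along the tool's x, y, z in m, then the turn about the tool's z in rad, then the closure, from -1 (fully open) to 1 (shut). In form: [[tx, ty, tz, twist, claw], ...]. A call has 1 to 12 rows; each row shifts and turns the commanded pose from where the row before left it, along the tool's axes as they then stand; what a row does not reach is not made up. A row lasts 1/12 s, in which the tool goes at most 41.7 mm and 7.16 degrees, less where a joint would pass 70% of its speed; a pose out of reach is approached as far as the arm can. A call with a gripper value outside its range is refused whole. The fingers move at their own pace and stop on an object; "newtons" is the grip in N (left out, the last holds). Time passes only in rows, so rows that do not move let the fingers close. It gives the time, the measured TCP pose, the force, the opening and the grip force at its end, in the units of the state.
- readout.get_state(): the state, without advancing time (a new reading comes with each control period).
- grab_frame(name): name is "side" or "top"; returns a dict with "color" (400x640x3 uint8, red, green, blue), "mtx" (3x3 intrinsics, pixels), "k1" (the pictures are not rectified: a ray, as slopes to the right and down, at radius r is drawn at 1 + k1 r^2 times it, then the intrinsics apply), "R" (3x3) and "t" (3): a world point X has camera coordinates R X + t. Camera axes: x right, y down, z forward; pixel columns grow to the right and rows downward; lengths in mm; the calibration is good to about 2 mm. A picture is of the moment at which its call begins. There is no depth.
- env.hand_in(): hands the job in; it is judged then, once.
The state is a dict: "t": time; "joint_positions": joint angles; "qvel": joint speeds; "joint_torque": joint torques, N m; "tcp_pos": TCP position; "ee_rot": TCP orientation; "force": force on the tool from outside, world axes, zero at the start; "wrist_torque": the same for the moment, N m; "width": finger opening in mm; "grip_force": force on a finger pad.
Only numpy, scipy, OpenCV 4.12 (cv2) and the standard library are available. Lean on these libraries where they do the work, as an engineer would, in place of code of your own. Each camera call takes 0.05 s, during which the arm holds its last target. There are 200 camera calls.

TASK

The empty sample cup already stands on the small laboratory balance and the lid of its clear draught shield is open. With the fingertips only, push the lid down until it is fully shut; then, with the lid shut, lightly press the blue tare key until it goes down, let it spring back up and draw clear. Press no other key, grip or lift nothing, keep every push on the balance gentle, and leave the cup and everything else on the bench where it stands.

Things in the scene. Friction and masses are not known exactly. Their poses are not given: they have to be found in the camera images.
- balance: Compact white and grey laboratory balance, fixed, 180 x 180 mm, 50 mm high without its shield. Origin: centre of its underside on the bench; x points from the key side to the back, y to the left as one faces the keys, z up. The key side faces the robot within about 0.45 rad. The keys lie in one row along y at x = -73.5 mm on a ledge 38 mm above the bench; a sloping display rises behind them from x = -58 mm.
- pan (a point): Centre of the top of the steel weighing pan (68 mm across), 58 mm above the bench, at x = 35, y = 0 mm in the balance's frame; axes as the balance. The clear draught shield round it is an open-topped box: balance x from -14 to 84 mm, y from -55 to 55 mm, rim 107 mm above the bench.
- shield_lid (a joint): Hinged lid of the shield: clear plate 105 x 112 mm, 5 mm thick, grey frame, blue tab at its front. 0 = shut (level, top 115 mm above the bench), grows as it opens up and back; starts 0.5 to 0.9 rad open. A stiff hinge (0.05 N m) holds it at any angle. Pressing straight down on its upper face 45 mm in front of the hinge with 1 to 2 N closes it; shut, it rests on a soft seal that gives 2.5 mm per 6 N.
- lid_hinge (a point): Middle of the lid's hinge axis, which runs along the balance's y axis at the back of the shield, balance x = 88 mm, 112.5 mm above the bench.
- lid_tab (a point): Middle of the blue finger tab (12 x 34 x 4 mm) on the lid's front edge, on its upper face, 109 mm from the hinge axis; it moves with the lid.
- tare_key (a joint): The blue tare key, second from the right as one faces the keys. Balance y = -22 mm. Spring key, 14 mm (x) by 16 mm (y), 9 mm proud of the ledge. 0 = up, 0.0065 m = fully down; 1.3 N starts it, 4 N holds it 2 mm down (which the balance counts as pressed), 10 N fully down, still 2.5 mm above the ledge. 
- tare_key_top (a point): Centre of the top face of the blue tare key (47 mm above the bench when up); z up, x and y as for the balance.
- power_key (a joint): The red on/off key, leftmost. Balance y = +66 mm. Spring key, 14 mm (x) by 16 mm (y), 9 mm proud of the ledge. 0 = up, 0.0065 m = fully down; 1.3 N starts it, 4 N holds it 2 mm down (which the balance counts as pressed), 10 N fully down, still 2.5 mm above the ledge. To be left alone.
- unit_key (a joint): The grey unit key, second from the left. Balance y = +22 mm. Spring key, 14 mm (x) by 16 mm (y), 9 mm proud of the ledge. 0 = up, 0.0065 m = fully down; 1.3 N starts it, 4 N holds it 2 mm down (which the balance counts as pressed), 10 N fully down, still 2.5 mm above the ledge. To be left alone.
- print_key (a joint): The grey print key, rightmost. Balance y = -66 mm. Spring key, 14 mm (x) by 16 mm (y), 9 mm proud of the ledge. 0 = up, 0.0065 m = fully down; 1.3 N starts it, 4 N holds it 2 mm down (which the balance counts as pressed), 10 N fully down, still 2.5 mm above the ledge. To be left alone.
- sample_cup: Clear sample cup, 29 mm across, 32 mm high, standing loose on the pan inside the shield; origin at the centre of its underside. To be left alone.
- beaker: Glass beaker, 81 x 75 x 92 mm, right of the balance; origin at the centre of its underside. Bystander. (Mind the surroundings: an open carton with a hanging flap, over 0.25 m high, beyond about world x = 0.42 and right of y = -0.27 m; a tray table 0.18 m high beyond x = 0.62 m; a 0.23 m high wash bottle at x = 0.33, y = 0.31 m.)
- vial_amber: Amber sample vial with a black cap, 27 mm across, 52 mm high, beside the balance; origin at the centre of its underside. Bystander.
- vial_blue: White sample vial with a blue cap, 28 mm across, 52 mm high, beside the balance; origin at the centre of its underside. Bystander.
- vial_white: White sample vial with a white cap, 28 mm across, 48 mm high, beside the balance; origin at the centre of its underside. Bystander.

How it is judged:
By the outcome, as a careful person would: the job done as asked, in the order asked, and still so for the second after the job is handed in, with the robot touching nothing.
It also fails if it takes over 42 s, if anything falls off the work surface, if the arm or the gripper's body presses on something with over 40 N, if the wrist force passes 120 N, or if a joint passes its speed limit or range.

## Working session

There is one attempt and no reset: what is moved stays moved. The work goes in short steps, Python scripts to look and compute and a tool call to move; the robot and the scene stay as the last step left them, time stands still between calls to the robot, and variables do not carry over. Pictures are saved under pics/ and viewed, at most 10 in all, crops included, and the job is handed in when it is done.

Besides the shell and the picture viewer there is one more tool, called as a command line: name --pt "numbers of a row" for each row, then --argument value for the rest. step_arm: Moves the arm, as the interface text tells. Its arguments: {"type":"object","properties":{"moves":{"type":"array","items":{"type":"array","items":{"type":"number"}}},"newtons":{"type":"number"}},"required":["moves"]}

```bash
mkdir -p pics
python3 - <<'E'
from plant import readout, grab_frame
import cv2,numpy as np
s=readout.get_state();print({k:np.round(s[k],3).tolist() for k in s})
for n in("side","top"):
    f=grab_frame(n);cv2.imwrite(f"pics/{n}0.png",f["color"][:,:,::-1])
    np.savez(f"pics/{n}0.npz",**f)
    print(n,f["mtx"].tolist(),f["k1"],(-f["R"].T@f["t"]).round(0))
E
```

```text
{'t': 0.0, 'joint_positions': [1.22, 0.333, -0.065, 1.461, 0.022, 1.35, -0.089], 'qvel': [-0.001, 0.001, 0.001, -0.001, -0.002, 0.0, 0.001], 'joint_torque': [0.001, -62.545, 0.05, -39.16, 0.016, 0.01, 0.0], 'tcp_pos': [201.086, -591.381, 230.509], 'ee_rot': [-3.098, -0.512, 0.0], 'force': [0.252, -0.25, 0.315], 'wrist_torque': [0.001, 0.028, -0.003], 'grip_force': 0.0, 'width': 85.592}
side [[475.78663128625124, 0.0, 317.0742230650527], [0.0, 475.78663128625124, 192.76568306200338], [0.0, 0.0, 1.0]] 0.029083319556355652 [ 83. 368. 969.]
top [[371.06485227580976, 0.0, 321.7990591391839], [0.0, 371.06485227580976, 199.76871411568231], [0.0, 0.0, 1.0]] -0.00608067394491552 [308.  86. 914.]
```

View pics/side0.png

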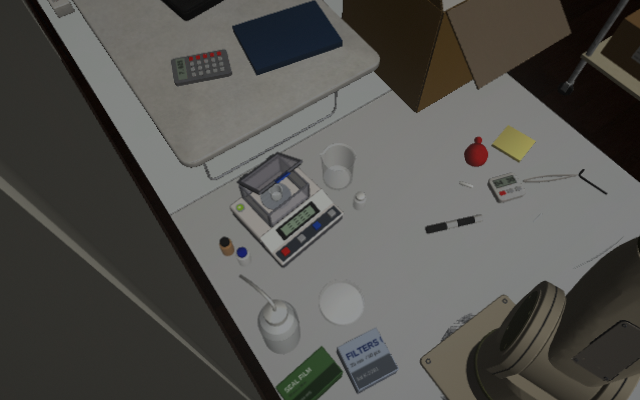

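View pics/top0.png

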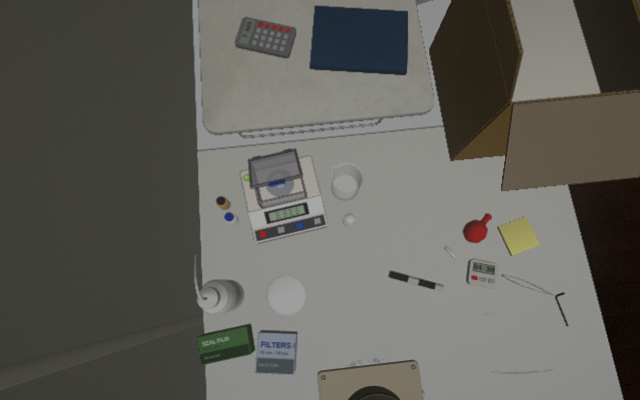

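The side view shows the balance at about (287,222), with the keys along (286,251)-(333,213). The top view shows it at (285,200), with keys (263,234)-(318,221) and the lid open at the back. I'll enlarge both.

Run:
```python
import cv2,numpy as np
a=cv2.imread("pics/side0.png")[145:270,215:365];b=cv2.imread("pics/top0.png")[140:250,225:375]
a=cv2.resize(a,None,fx=5,fy=5,interpolation=cv2.INTER_CUBIC)[:600];b=cv2.resize(b,None,fx=5,fy=5,interpolation=cv2.INTER_CUBIC)
cv2.imwrite("pics/sc.png",np.clip(a*1.6,0,255));cv2.imwrite("pics/tc.png",np.clip(b*1.6,0,255))
```

```text
[ WARN:0@0.031] global loadsave.cpp:1063 imwrite_ Unsupported depth image for selected encoder is fallbacked to CV_8U.
```

View pics/sc.png

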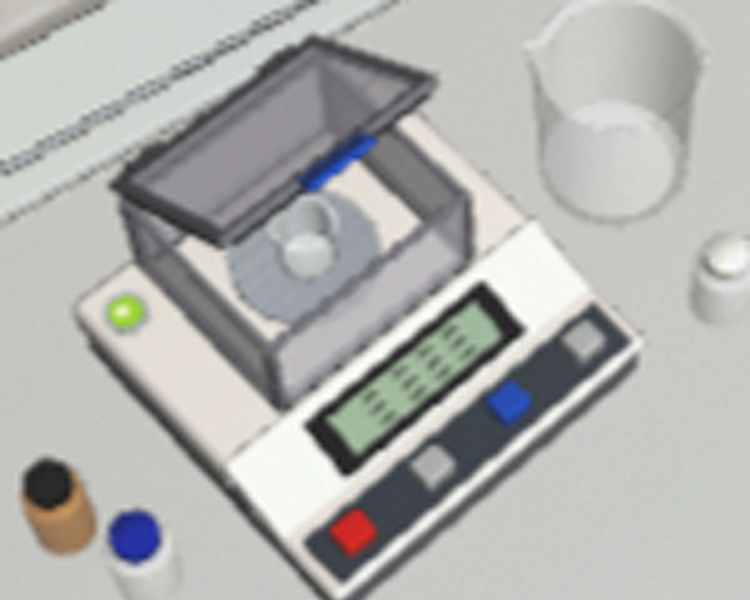

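View pics/tc.png

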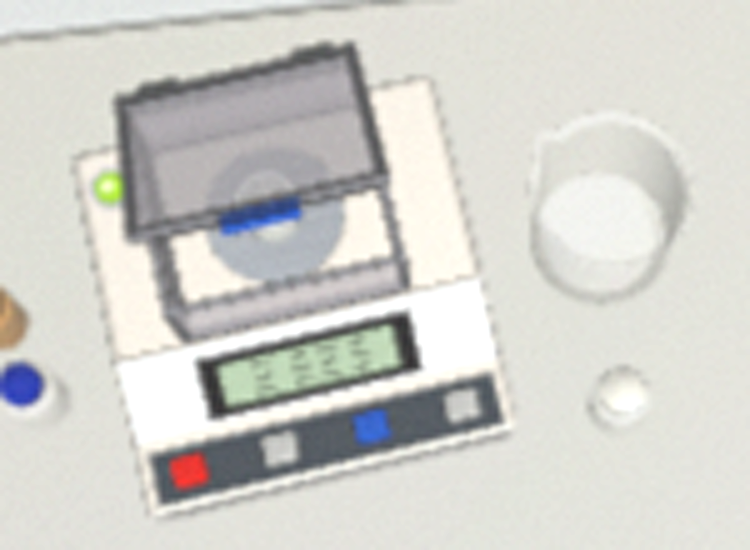

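The crops show the tare key at side (509,402) and top (371,427), and the tab at side (340,164) and top (261,216). I'll fit the balance pose and lid angle to all of these points.

```bash
cat > h.py <<'E'
import numpy as np,cv2
from scipy.optimize import least_squares
def proj(f,X):
    rv,_=cv2.Rodrigues(f["R"]);return cv2.projectPoints(np.array(X,float).reshape(-1,3),rv,f["t"].astype(float),f["mtx"],np.array([float(f["k1"]),0,0,0]))[0][:,0]
def pts(p):
    x,y,yaw,th=p;c,s=np.cos,np.sin
    # tab 109 along the lid, on upper face (+4.5 mm)
    B=[[-73.5,v,47] for v in(66,22,-22,-66)]+[[35,0,58],[88-109*c(th)+4.5*s(th),0,112.5+109*s(th)+4.5*c(th)]]
    R=np.array([[c(yaw),-s(yaw),0],[s(yaw),c(yaw),0],[0,0,1]])
    return np.array(B)@R.T+[x,y,0]
E
python3 - <<'E'
from h import *
S=np.load("pics/side0.npz");T=np.load("pics/top0.npz")
m=lambda o,l:(np.array(l)+.5)/5-.5+o
us=m([215,145],[(353,530),(433,464),(509,401),(584,340),(305,258),(340,164)])
ut=m([225,140],[(189,470),(280,448),(371,426),(462,404),(277,215),(261,216)])
for cam in("both","side","top"):
    g=lambda p:np.concatenate([(proj(S,pts(p))-us)*(cam!="top"),(proj(T,pts(p))-ut)*(cam!="side")]).ravel()
    r=least_squares(g,[570,170,0.2,.7]);print(cam,r.x.round(3),g(r.x).reshape(-1,2).round(1).tolist())
    print(pts(r.x).round(1)[[2,5]].tolist())
E
```

```text
both [5.17017e+02 1.53239e+02 1.30000e-01 5.98000e-01] [[-0.4, 0.2], [-0.5, 0.3], [-0.2, 0.2], [-0.2, 0.0], [-0.2, -0.4], [-0.8, 0.1], [0.4, 0.1], [0.5, 0.1], [0.5, 0.1], [0.5, 0.2], [0.0, 0.1], [0.5, 0.2]]
[[447.0, 121.9, 47.0], [517.5, 153.3, 177.6]]
side [5.16785e+02 1.52538e+02 1.32000e-01 5.94000e-01] [[0.1, 0.1], [-0.1, 0.2], [0.1, 0.0], [0.1, -0.1], [0.1, -0.4], [-0.3, 0.2], [0.0, 0.0], [0.0, 0.0], [0.0, 0.0], [0.0, 0.0], [0.0, 0.0], [0.0, 0.0]]
[[446.8, 121.1, 47.0], [517.0, 152.6, 177.2]]
top [5.17394e+02 1.54042e+02 1.28000e-01 6.01000e-01] [[-0.0, 0.0], [-0.0, 0.0], [-0.0, 0.0], [-0.0, 0.0], [-0.0, -0.0], [-0.0, -0.0], [-0.1, -0.1], [0.1, -0.0], [0.1, 0.1], [0.1, 0.2], [-0.3, -0.1], [0.1, -0.0]]
[[447.3, 122.8, 47.0], [518.1, 154.1, 177.9]]
```

step_arm --pt "0 0 -0.015 0.0985 1" --pt "0 0 -0.015 0.0985 1" --pt "0.01 -0.017 0 0 1" --pt "0.017 -0.03 0 0 1" --pt "0.017 -0.03 0 0 1" --pt "0.017 -0.03 0 0 1" --pt "0.017 -0.03 0 0 1" --pt "0.017 -0.03 0 0 1" --pt "0.017 -0.03 0 0 1" --pt "0.017 -0.03 0 0 1" --pt "0.017 -0.03 0 0 1" --pt "0.017 -0.03 0 0 1" --newtons 20

```text
t: 1.1
tcp_pos: [325.6, -284.2, 261.1]
ee_rot: [3.135, 0.205, -0.001]
force: [0.7, 0.1, 0.7]
width: -0.0
grip_force: 0.0
```

step_arm --pt "0.0187 -0.0289 0 0 1" --pt "0.0187 -0.0289 0 0 1" --pt "0.0187 -0.0289 0 0 1" --pt "0.0187 -0.0289 0 0 1" --pt "0.0187 -0.0289 0 0 1" --pt "0.0187 -0.0289 0 0 1" --pt "0.0187 -0.0289 0 0 1" --pt "0.0187 -0.0289 0 0 1" --pt "0.0187 -0.0289 0 0 1" --pt "0.0187 -0.0289 0 0 1" --pt "0.0187 -0.0289 0 0 1" --pt "0.0187 -0.0289 0 0 1"

```text
t: 2.1
tcp_pos: [503.0, 88.6, 261.3]
ee_rot: [3.135, 0.204, 0.0]
force: [-0.0, -0.3, 0.1]
width: 0.2
grip_force: 0.0
```

step_arm --pt "0.0187 -0.0289 0 0 1" --pt "0.009 -0.012 0 0 1" --pt "0 0 0 0 1" --pt "0 0 0 0 1"

```text
t: 2.43
tcp_pos: [524.5, 132.1, 260.7]
ee_rot: [-3.134, -0.208, 0.002]
force: [-0.4, -0.6, -0.3]
width: -0.2
grip_force: 0.0
```

step_arm --pt "0.0067 -0.011 0 0 1" --pt "0.0067 -0.011 0.01 0 1" --pt "0 0 0.02 0 1" --pt "0 0 0.02 0 1" --pt "0 0 0.02 0 1" --pt "0 0 0.01 0 1" --pt "0 0 0.006 0 1" --pt "0 0 0.004 0 1" --pt "0 0 0 0 1" --pt "0 0 0 0 1"

```text
t: 3.27
tcp_pos: [535.6, 154.8, 172.1]
ee_rot: [3.135, 0.205, 0.002]
force: [0.1, 0.3, 0.2]
width: -0.1
grip_force: 0.0
```

Contact is expected near z ≈ 156. I'll go slowly from here.

step_arm --pt "0 0 0.003 0 1" --pt "0 0 0.003 0 1" --pt "0 0 0.003 0 1" --pt "0 0 0.003 0 1" --pt "0 0 0.003 0 1" --pt "0 0 0.003 0 1" --pt "0 0 0.003 0 1" --pt "0 0 0.003 0 1" --pt "0 0 0.003 0 1" --pt "0 0 0.003 0 1"

```text
t: 4.1
tcp_pos: [535.2, 154.9, 141.0]
ee_rot: [3.135, 0.205, -0.0]
force: [-0.2, -0.3, 0.4]
width: -0.4
grip_force: 0.2
```

step_arm --pt "0 0 0.003 0 1" --pt "0 0 0.003 0 1" --pt "0 0 0.003 0 1" --pt "0 0 0.002 0 1" --pt "0 0 0.002 0 1" --pt "0 0 0.002 0 1" --pt "0 0 0.002 0 1" --pt "0 0 0 0 1" --pt "0 0 0 0 1"

```text
t: 4.85
tcp_pos: [535.2, 154.9, 124.2]
ee_rot: [3.135, 0.205, -0.0]
force: [0.4, 0.6, -0.8]
width: 0.0
grip_force: 0.0
```

step_arm --pt "0 0 0.002 0 1" --pt "0 0 0.002 0 1" --pt "0 0 0.002 0 1" --pt "0 0 0.001 0 1" --pt "0 0 0.001 0 1" --pt "0 0 0 0 1" --pt "0 0 0 0 1"

```text
t: 5.43
tcp_pos: [535.2, 154.9, 116.2]
ee_rot: [3.135, 0.205, -0.0]
force: [0.3, -0.6, 0.0]
width: 0.4
grip_force: 0.0
```

step_arm --pt "0 0 0.0005 0 1" --pt "0 0 0.0005 0 1" --pt "0 0 0 0 1" --pt "0 0 0 0 1"

```text
t: 5.77
tcp_pos: [535.3, 154.9, 115.3]
ee_rot: [3.135, 0.205, 0.0]
force: [-0.3, -0.4, -0.4]
width: 0.1
grip_force: 0.0
```

step_arm --pt "0 0 0.0005 0 1" --pt "0 0 0.0005 0 1" --pt "0 0 0 0 1" --pt "0 0 0 0 1"

```text
t: 6.1
tcp_pos: [535.2, 154.9, 114.2]
ee_rot: [3.135, 0.205, -0.0]
force: [-0.4, -0.7, 0.2]
width: -0.2
grip_force: 0.0
```

Run:
```python
from plant import readout, grab_frame
import cv2,numpy as np
o=[]
for n,y,x in(("side",135,205),("top",130,215)):
    f=grab_frame(n);o.append(cv2.resize(f["color"][y:y+135,x:x+160,::-1],None,fx=4,fy=4)[:, :400 if 0 else 640][:, :])
o=np.hstack([cv2.resize(i,(400,338)) for i in o])
cv2.imwrite("pics/c1.png",np.clip(o*1.6,0,255).astype(np.uint8));print(readout.get_state()["force"])
```

```text
[-0.17015686 -0.75814153 -0.16415428]
```

View pics/c1.png

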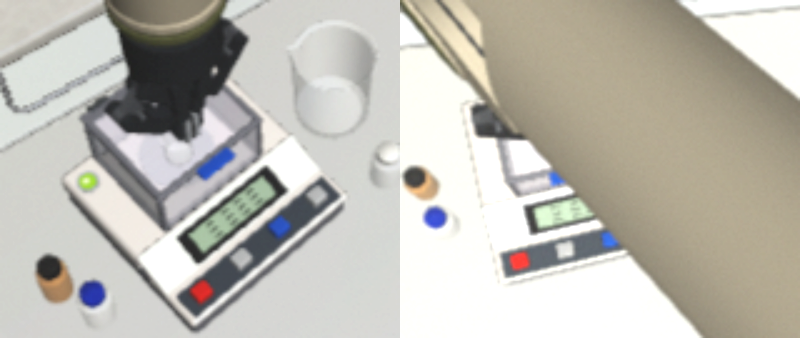

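The lid is nearly shut: its tab is at crop (215,163), over the rim. The fingers are on the plate with no clear force yet, so I'll push on until the seal pushes back.

step_arm --pt "0 0 0.0005 0 1" --pt "0 0 0.0005 0 1" --pt "0 0 0 0 1" --pt "0 0 0 0 1" --pt "0 0 0 0 1"

```text
t: 6.62
tcp_pos: [535.2, 154.9, 113.4]
ee_rot: [3.135, 0.205, 0.0]
force: [-0.9, -0.6, 1.4]
width: 0.1
grip_force: 1.0
```

step_arm --pt "0 0 0.0005 0 1" --pt "0 0 0.0005 0 1" --pt "0 0 0 0 1" --pt "0 0 0 0 1" --pt "0 0 0 0 1"

```text
t: 7.03
tcp_pos: [535.3, 154.9, 112.4]
ee_rot: [3.135, 0.205, 0.0]
force: [-1.6, 0.2, 4.3]
width: 0.1
grip_force: 1.8
```

step_arm --pt "0 0 -0.002 0 1" --pt "0 0 -0.006 0 1" --pt "0 0 -0.02 0 1" --pt "0 0 -0.02 0 1" --pt "-0.014 0.003 0 0 1" --pt "-0.02 0.0046 0 0 1" --pt "-0.02 0.0046 0 0 1" --pt "-0.02 0.0046 0 0 1" --pt "-0.02 0.0045 0 0 1" --pt "0 0 0 0 1" --pt "0 0 0 0 1"

```text
t: 7.95
tcp_pos: [444.7, 121.0, 160.8]
ee_rot: [3.133, 0.204, 0.002]
force: [0.2, 0.1, 0.7]
width: -0.0
grip_force: 0.0
```

Run:
```python
from plant import readout, grab_frame
import cv2,numpy as np
from h import *
f=grab_frame("side");S=dict(f)
im=f["color"][:,:,::-1].copy()[145:270,215:365]
im=cv2.resize(im,None,fx=4.8,fy=4.8,interpolation=cv2.INTER_CUBIC)
for th,c in((0,(0,255,0)),(0.05,(0,0,255))):
    u=(proj(f,pts([517.02,153.24,.13,th]))[[2,5]]-[215,145]+.5)*4.8
    for q in u: cv2.circle(im,tuple(int(v) for v in q),3,c,-1)
cv2.imwrite("pics/c2.png",np.clip(im*1.6,0,255).astype(np.uint8))
s=readout.get_state();print(s["tcp_pos"],s["force"])
```

```text
[445.23949621 121.33363479 160.79415229] [0.57855264 0.0317464  0.39008088]
```

View pics/c2.png

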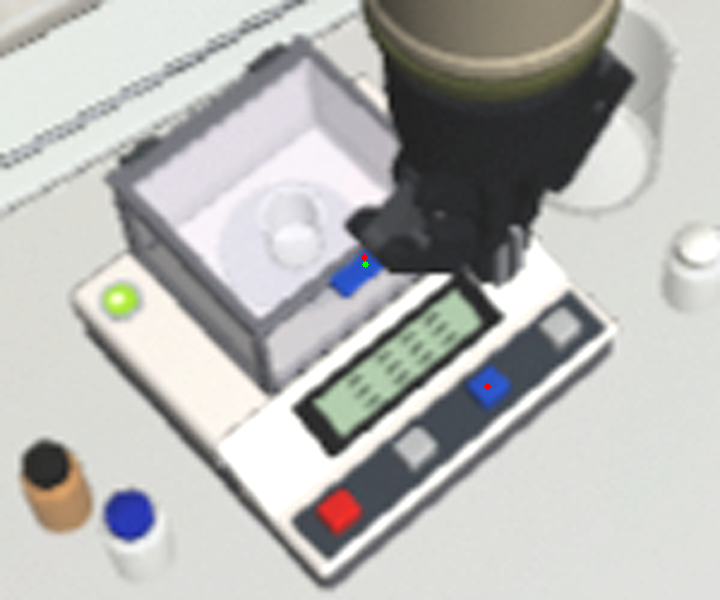

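The lid is shut: its tab matches the fitted 0 rad position at (365,264), and the cup is still standing. Next I'll go down to the tare key.

step_arm --pt "-0.002 0 0.02 0 1" --pt "0 0 0.025 0 1" --pt "0 0 0.025 0 1" --pt "0 0 0.02 0 1" --pt "0 0 0.01 0 1" --pt "0 0 0.005 0 1" --pt "0 0 0.002 0 1" --pt "0 0 0 0 1" --pt "0 0 0 0 1"

```text
t: 8.75
tcp_pos: [443.7, 121.6, 54.2]
ee_rot: [-3.135, -0.205, -0.002]
force: [0.3, 0.3, 0.1]
width: 0.1
grip_force: 0.0
```

step_arm --pt "0 0 0.002 0 1" --pt "0 0 0.002 0 1" --pt "0 0 0.001 0 1" --pt "0 0 0.001 0 1" --pt "0 0 0.001 0 1" --pt "0 0 0.0005 0 1" --pt "0 0 0 0 1" --pt "0 0 0 0 1"

```text
t: 9.42
tcp_pos: [442.9, 121.2, 45.9]
ee_rot: [3.135, 0.205, 0.0]
force: [-0.3, -0.3, 2.6]
width: 0.1
grip_force: 1.4
```

step_arm --pt "0 0 0.0005 0 1" --pt "0 0 0.0005 0 1" --pt "0 0 0.0005 0 1" --pt "0 0 0.0005 0 1" --pt "0 0 0 0 1" --pt "0 0 0 0 1"

```text
t: 9.92
tcp_pos: [442.9, 121.2, 43.9]
ee_rot: [3.135, 0.205, 0.0]
force: [-1.0, -1.8, 5.7]
width: 0.2
grip_force: 2.7
```

The key is pushing back with 5.7 N, so it is about 3 mm down and counts as pressed. I'll release it and draw clear.

step_arm --pt "0 0 0 0 1" --pt "0 0 -0.001 0 1" --pt "0 0 -0.002 0 1" --pt "0 0 -0.005 0 1" --pt "0 0 -0.015 0 1" --pt "0 0 -0.03 0 1" --pt "0 0 -0.03 0 1" --pt "0 0 -0.03 0 1" --pt "0 0 -0.03 0 1" --pt "-0.01 0.03 -0.01 0 1" --pt "-0.01 0.03 0 0 1" --pt "-0.01 0.03 0 0 1"

```text
t: 10.92
tcp_pos: [424.8, 27.6, 197.9]
ee_rot: [3.134, 0.208, 0.003]
force: [-0.3, -0.8, 0.0]
width: 0.3
grip_force: 0.0
```

step_arm --pt "-0.005 0.03 0 0 1" --pt "0 0.03 0 0 1" --pt "0 0.03 0 0 1" --pt "0 0.015 0 0 1" --pt "0 0 0 0 1" --pt "0 0 0 0 1" --pt "0 0 0 0 1"

```text
t: 11.5
tcp_pos: [433.5, -75.5, 196.8]
ee_rot: [-3.134, -0.207, 0.0]
force: [-0.3, -0.3, -0.6]
width: -0.2
grip_force: 0.0
```

Run:
```python
from plant import readout, grab_frame
import cv2,numpy as np
f=grab_frame("side")
im=cv2.resize(f["color"][145:270,215:365,::-1],None,fx=4.8,fy=4.8,interpolation=cv2.INTER_CUBIC)
cv2.imwrite("pics/c3.png",np.clip(im*1.6,0,255).astype(np.uint8))
s=readout.get_state();print(s["tcp_pos"],s["force"])
```

```text
[433.53005989 -75.33631365 196.85638085] [-0.5735974  -0.73545911  0.07624529]
```

View pics/c3.png

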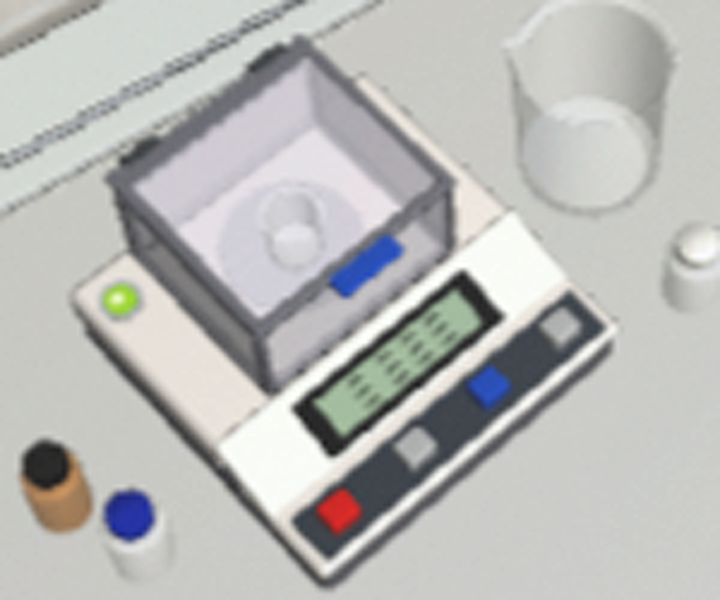

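The lid is shut with its tab at (366,265), the tare key is up at (488,386), the cup is on the pan and the bystanders have not moved.

```bash
python3 -c "
from plant import env
print(env.hand_in())"
```

```text
the job is handed in; nothing more can be done
None
```

I pushed the lid fully shut, then pressed the tare key at about 6 N and let it spring back up; the arm is clear, nothing else was moved, and the job was handed in at about 11.5 s.

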